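# Clamp a solenoid valve in the test jig by its recessed knob

### The job

Stand the loose solenoid valve upright on the test jig, between the rubber jaw and the fence and square to them with its long sides facing them, and let go of it. Then reach into the round well, turn the recessed knob clockwise until the jaw holds the valve firmly against the fence with about 13 N (below 7 N it comes loose, above 25 N its housing cracks), and take the hand away. Do not lean on the grey housing round the well, and leave the other things on the bench where they are.

Things in the scene. Friction and masses are not known exactly. Their poses are not given: they have to be found in the camera images.
- valve: The solenoid valve, loose, 0.15 to 0.3 kg: a brass block 50 x 34 x 22 mm (its x, y, z) and on it, centred, a black coil 30 x 28 mm (x, y) and 40 mm tall, 62 mm in all. Grasp the coil from above, about 48 mm above the underside. Origin: centre of its underside, z up. It is the same either way round (yaw + pi).
- jig: The test jig, bolted down: an aluminium deck 140 x 240 mm, its top 12 mm above the bench. Its +y end carries the grey housing; from this the jaw comes out towards -y, to the fence. Origin: on the bench, 75 mm from the -y end; the seat lies at y = +2 mm, the knob's axis at y = +105 mm, both at x = 0.
- seat (a point): Point on the deck's top, with the jig's axes, where the valve is to be stood, its x along the jig's x (either way round): at first at least 4 mm is free on both sides of it, to the jaw (+y) and to the fence (-y). Later the jaw slides it to -y up to the fence: dark steel, 60 mm long, 20 mm high, bolted through slots so that its face may lie 20 to 28 mm to -y of the jig's origin.
- jaw: The sliding steel jaw with a rubber pad, 44 mm wide and 24 mm high, driven by the knob through a rack: 12.5 mm to the jig's -y for each radian of knob turn, 32 mm in all. Its pad is sprung and gives 1 mm for each 6 N, up to 6 mm. Origin: in its middle at deck height; the pad is screwed out differently each time: its face lies 2.5 to 7.5 mm to -y of the origin.
- knob_grip (a point): The point to grip the knob at, on its upright axis; z up, x along its bar. The bar is 42 mm long and 14 mm thick; it reaches 12 mm above this point and 23 mm below, to a flange of 32 mm dia. It stands in a round well 80 mm in diameter, whose rim is 18 mm above this point and its floor 28 mm below.
- knob: The same knob; origin on its axis at the well's floor. Clockwise from above closes the jaw. Turning takes about 0.33 N m against a brake, plus 0.0125 N m for each newton at the jaw; the brake holds it where it is left. In all 0.8 to 2.4 rad are needed, so often two grasps. At the start the bar lies 0 to 0.3 rad clockwise of the jig's x.
- guard: The grey housing 104 x 104 mm round the well, on the jig, its top 68 mm above the bench, its middle on the knob's axis. Origin: centre of its underside on the deck. It takes brushing but not 15 N.
- pump: Vibration pump, white cylinder 42 dia x 55 mm lying on a 70 x 40 mm steel foot, brass nozzle; a bystander. Origin: centre of its underside.
- gauge: Pressure gauge lying face up, 52 dia x 22 mm, brass stub; a bystander. Origin: centre of its underside.
- jug: Steel milk jug, 76 dia x 95 mm with a handle; a bystander. Origin: centre of its underside.
- filter_holder: Coffee filter holder, steel head 68 dia x 28 mm with a black handle 110 mm long; a bystander. Origin: centre of the underside of the head.
- driver: Screwdriver lying on the bench, about 200 mm long; a bystander. Origin: on its underside.
- grease: Squat grease jar 50 dia x 50 mm; a bystander. Origin: centre of its underside.
There are look-alikes about, which are no part of the job. Leave any orange look-alike of the valve alone.

How it is judged:
By the outcome, as a careful person would: the job done as asked, in the order asked, and still so for the second after the job is handed in, with the robot touching nothing.
It also fails if it takes over 72 s, if anything falls off the work surface, if the arm or the gripper's body presses on something with over 40 N, if the wrist force passes 120 N, or if a joint passes its speed limit or range.

### The arm

A 6-joint arm with a two-finger parallel gripper is mounted at the origin on the work surface. World frame = base frame: x ahead of the robot, y to its left, z up, the work surface at z = 0. Lengths are in m, angles in degrees, forces in N, time in s.
With the tool pointing down it reaches from about 0.4 to 0.825 m from the base axis. Payload 7 kg.
Tool frame: the origin (TCP) lies midway between the tips of the shut fingers; the grasp point (between the pads) lies r.grip_depth behind it (r.grip_depth is the distance from the TCP to the grasp point, in m); z points along the fingers, y is the line along which they close (so a half turn about z gives the same grasp; the last joint's range is limited). The gripper opens to 85 mm and grips with 20 to 120 N. Pads are 22 mm wide; open, the fingers measure 114 mm over their backs; the gripper's body (76 mm by 85 mm) begins 54 mm behind the grasp point. The pads swing forward as they close: fully open they stand 13 mm farther back than shut.
Start: joints at [81.48, 20.546, 0.682, 0, -70.136, -16.507], TCP at [0.286, 0.612, 0.194] pointing down, gripper open.
Joint ranges: [-176.03, 176.03], [-82.01, 121.73], [-58.28, 71.71], [-173.87, 95.51], [-174.79, -0.11], [-173.66, 173.66]. Speed limits (degrees/s): [136.94, 136.94, 172.46, 180, 180, 180].

### API

Orientations are given as a 3x3 rotation matrix whose columns are the frame's x, y, z axes.
In Python, from rig import r gives the robot as it stands.
- The arm moves only by the tool carry_out, never from a script. Its arguments are lists of equal length, an entry for each row: "angular": the turn, a rotation vector about the world's x, y, z in degrees, a list of three; "dp": the shift along the world's x, y, z in m, a list of three; "claw": the closure in counts, from 0 (fully open) to 255 (shut). In form: {"angular": [[wx, wy, wz], ...], "dp": [[dx, dy, dz], ...], "claw": [claw, ...]}. A call has 1 to 12 rows; each row is the pose to reach, as a shift and turn from the pose commanded when the call began; what a row does not reach only later rows make up. A row lasts 1/10 s, in which the tool goes at most 50 mm and 8.59 degrees, less where a joint would pass 70% of its speed; a pose out of reach is approached as far as the arm can. A call with a gripper value outside its range is refused whole. The fingers move at their own pace and stop on an object; "squeeze" is the grip in N (left out, the last holds). Time passes only in rows, so rows that repeat a pose let the fingers close. It gives the time, the measured TCP pose, the force, the opening and the grip force at its end, in the units of the state.
- r.sense(): the state, without advancing time (a new reading comes with each control period).
- r.snapshot(name): name is "scene" or "top" or "wrist"; returns a dict with "img" (384x512x3 uint8, red, green, blue), "fx", "fy", "cx", "cy" (pixels), "k1" (the pictures are not rectified: a ray, as slopes to the right and down, at radius r is drawn at 1 + k1 r^2 times it, then the intrinsics apply), "R" (3x3) and "t" (3): a world point X has camera coordinates R X + t. Camera axes: x right, y down, z forward; pixel columns grow to the right and rows downward; lengths in m; the calibration is good to about 2 mm. A picture is of the moment at which its call begins. There is no depth.
- r.job_done(): hands the job in; it is judged then, once.
The state is a dict: "time_s": time; "qpos": joint angles; "qvel": joint speeds; "effort": joint torques, N m; "eef_pos": TCP position; "tcp_rot": TCP orientation; "wrist_force": force on the tool from outside, world axes, zero at the start; "moment": the same for the moment, N m; "grip_width": finger opening in m; "grip_force": force on a finger pad.
Only numpy, scipy, OpenCV 4.12 (cv2) and the standard library are available. Lean on these libraries where they do the work, as an engineer would, in place of code of your own. Each camera call takes 0.05 s, during which the arm holds its last target. There are 200 camera calls.

## Working session

There is one attempt and no reset: what is moved stays moved. The work goes in short steps, Python scripts to look and compute and a tool call to move; the robot and the scene stay as the last step left them, time stands still between calls to the robot, and variables do not carry over. Pictures are saved under pics/ and viewed, at most 12 in all, crops included, and the job is handed in when it is done.

Besides the shell and the picture viewer there is one more tool, called as a command line: name --argument value ..., lists and objects as JSON in quotes. carry_out: Moves the arm, as the interface text tells. Its arguments: {"type":"object","properties":{"angular":{"type":"array","items":{"type":"array","items":{"type":"number"}}},"dp":{"type":"array","items":{"type":"array","items":{"type":"number"}}},"claw":{"type":"array","items":{"type":"number"}},"squeeze":{"type":"number"}},"required":["angular","dp","claw"]}

```bash
mkdir -p pics; ls
python3 - <<'E'
from rig import r
import cv2
for n in ("scene","top"):
    s=r.snapshot(n); cv2.imwrite(f"pics/{n}0.png",cv2.cvtColor(s["img"],cv2.COLOR_RGB2BGR))
    print(n,s["fx"],s["fy"],s["cx"],s["cy"],s["k1"],s["R"],s["t"])
print(r.grip_depth, r.sense())
E
```

```text
pics
scene 424.6990139381209 424.6990139381209 255.65880895910362 198.36868508741264 -0.04298925123805448 [[ 0.77920541  0.62672748 -0.00718257]
 [ 0.44322471 -0.55908811 -0.70069418]
 [-0.44315999  0.54280121 -0.71342559]] [-0.47882748 -0.17345508  1.47099734]
top 397.36348718331186 397.36348718331186 259.14600818106 190.59380907259822 -0.08615033500153416 [[ 0.02882106 -0.99956053  0.00693517]
 [-0.99366526 -0.02940364 -0.10846555]
 [ 0.1086218  -0.00376514 -0.99407602]] [0.01929544 0.58530309 1.25355281]
0.0187 {'time_s': 0.1, 'qpos': array([ 8.14803035e+01,  2.05869435e+01,  6.37862666e-01, -1.69169206e-02,
       -7.01342908e+01, -1.65083843e+01]), 'qvel': array([-0.07070947,  0.03201324,  0.18739095,  0.12340014, -0.02991621,
        0.01229344]), 'effort': array([-1.05792911e-03, -5.84764230e+01,  2.94108188e+01,  6.95457861e+00,
       -3.15754281e-03,  8.93320617e-06]), 'eef_pos': array([0.28537973, 0.61117064, 0.19325554]), 'tcp_rot': array([[ 9.06058051e-01, -4.23153127e-01, -4.90192992e-04],
       [-4.23153385e-01, -9.06056984e-01, -1.39789930e-03],
       [ 1.47382677e-04,  1.47400474e-03, -9.99998903e-01]]), 'wrist_force': array([0.5458892 , 0.95077811, 0.44193755]), 'moment': array([-0.04010548, -0.00857424,  0.00506876]), 'grip_force': 0.0, 'grip_width': 0.085636699244763}
```

View pics/top0.png

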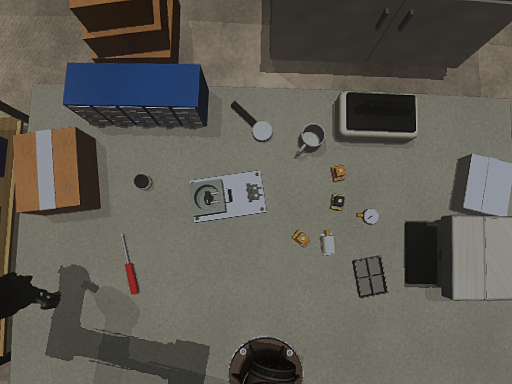

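View pics/scene0.png

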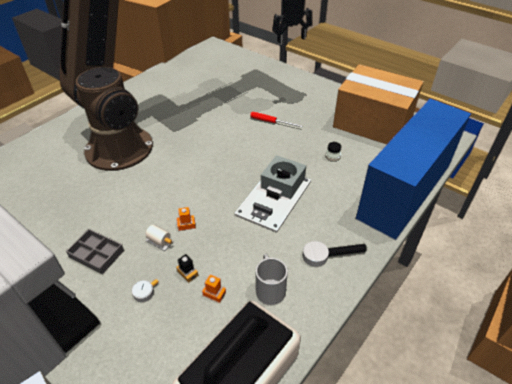

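The top view shows three valve-like things: orange ones at (339,173) and (301,239), and a black-coiled one at (337,202). By the description I want the black one. The jig is at (228,196), with its housing at (208,196) and its fence at (254,192). Next I'll check the valve in a close crop and measure.

```bash
cat > h.py <<'E'
import numpy as np, cv2
from rig import r
def K(s): return np.array([[s["fx"],0,s["cx"]],[0,s["fy"],s["cy"]],[0,0,1.]])
def ray(s,px):
    d=np.array([s["k1"],0,0,0,0.])
    u=cv2.undistortPoints(np.array(px,float).reshape(-1,1,2),K(s),d).reshape(-1,2)
    D=np.c_[u,np.ones(len(u))]@s["R"]; C=-s["R"].T@s["t"]
    return C,D
def onz(s,px,z):
    C,D=ray(s,px); return C+D*((z-C[2])/D[:,2])[:,None]
def proj(s,P):
    return cv2.projectPoints(np.array(P,float).reshape(-1,1,3),cv2.Rodrigues(s["R"])[0],np.array(s["t"],float),K(s),np.array([s["k1"],0,0,0,0.]))[0].reshape(-1,2)
def crop(s,x0,y0,x1,y1,f): 
    return cv2.resize(cv2.cvtColor(s["img"],cv2.COLOR_RGB2BGR)[y0:y1,x0:x1],None,fx=f,fy=f,interpolation=cv2.INTER_CUBIC)
E
python3 - <<'E'
from h import *
s=r.snapshot("top")
a=crop(s,180,160,280,230,5); b=crop(s,315,185,360,220,6.5)
c=np.zeros((350+230,500,3),np.uint8); c[:350,:500]=a; c[350:350+b.shape[0],:b.shape[1]]=b
c2=crop(r.snapshot("scene"),165,245,210,290,4.5); c[350:350+c2.shape[0],295:295+c2.shape[1]]=c2
cv2.imwrite("pics/crop1.png",c)
hsv=cv2.cvtColor(s["img"],cv2.COLOR_RGB2HSV)
# deck: bright low sat
m=((hsv[...,2]>185)&(hsv[...,1]<40)).astype(np.uint8); m[:160]=0;m[235:]=0;m[:,:180]=0;m[:,280:]=0
c=max(cv2.findContours(m,0,2)[0],key=cv2.contourArea)
q=cv2.boxPoints(cv2.minAreaRect(c)); print(cv2.minAreaRect(c)); P=onz(s,q,0.012); print(q,P)
print([np.linalg.norm(P[i]-P[i-1]) for i in range(4)])
for z in (0.0,0.062): print(z,onz(s,[[337,202],[208,196],[254,192],[229,195]],z))
E
```

```text
Traceback (most recent call last):
ValueError: max() iterable argument is empty
```

View pics/crop1.png

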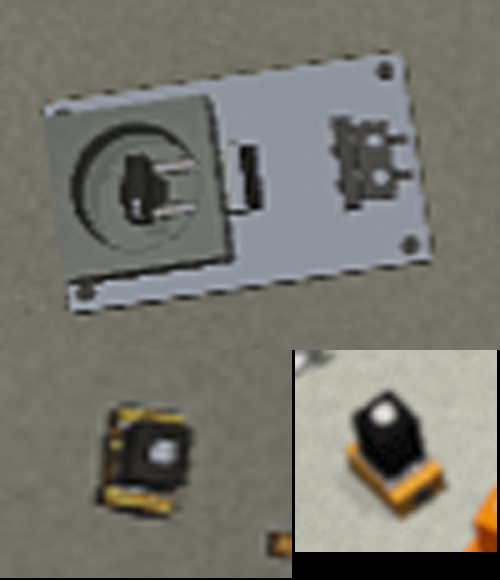

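The crop confirms the target: a black coil on a brass block at top (338,201). The deck corners are at top (189,181), (260,171), (266,212) and (194,222).

Run:
```python
from h import *
s=r.snapshot("top")
q=np.array([[189,181.4],[260.4,170.6],[266.4,212],[194.4,222.4]])
P=onz(s,q,0.012); print(P,[np.linalg.norm(P[i]-P[i-1]) for i in range(4)])
ym=((P[0]+P[3])-(P[1]+P[2]))/2; xm=((P[0]+P[1])-(P[3]+P[2]))/2
y=ym[:2]/np.linalg.norm(ym[:2]); print("yaw of +y", np.degrees(np.arctan2(y[1],y[0])), "x side",np.degrees(np.arctan2(xm[1],xm[0])))
c=P.mean(0); o=c[:2]-y*0.045; print("centre",c,"origin",o,"seat",o+.002*y,"knob",o+.105*y)
hsv=cv2.cvtColor(s["img"],cv2.COLOR_RGB2HSV).astype(int)
sub=hsv[185:222,322:352]; print("dark"); 
m=(sub[...,2]<70); n,l,st,ce=cv2.connectedComponentsWithStats(m.astype(np.uint8)); print(st,ce)
top=ce[1+np.argmax(st[1:,4])]+[322,185]; print(top,onz(s,[top],0.055))
m=((sub[...,2]<70)|(sub[...,1]>90)).astype(np.uint8)
cc=max(cv2.findContours(m,0,2)[0],key=cv2.contourArea); rr=cv2.minAreaRect(cc); b=cv2.boxPoints(rr)+[322,185]; print(rr,b,onz(s,b,0.022),onz(s,[b.mean(0)],0.022))
m2=(sub[...,1]>110); print("\n".join("".join("#" if v else ("o" if d else ".") for v,d in zip(a,bb)) for a,bb in zip(m2,sub[...,2]<70)))
print(r.sense()["eef_pos"])
```

```text
[[0.61029598 0.26842724 0.012     ]
 [0.65318905 0.03407654 0.012     ]
 [0.51703572 0.01058748 0.012     ]
 [0.47608601 0.24439554 0.012     ]] [np.float64(0.13634455619054633), np.float64(0.23824371378624065), np.float64(0.1381646308087964), np.float64(0.23736698837728987)]
yaw of +y 100.15348962646503 x side 9.968839878126808
centre [0.56415169 0.1393717  0.012     ] origin [0.57208455 0.09507645] seat [0.57173197 0.09704512] knob [0.55357454 0.19843204]
dark
[[  0   0  30  37 986]
 [ 10   9   1   3   3]
 [  8  11  14  13 111]
 [ 10  24   9   2  10]] [[14.45638945 18.15922921]
 [10.         10.        ]
 [15.05405405 16.21621622]
 [14.         24.5       ]]
[337.05405405 201.21621622] [[ 0.55530005 -0.21229174  0.055     ]]
((14.94615364074707, 16.930770874023438), (12.775577545166016, 16.248550415039062), 7.125016689300537) [[329.5999999  209.20000267]
 [331.61538506 193.07692432]
 [344.2923069  194.66153908]
 [342.27692223 210.78461838]] [[ 0.531423   -0.19473654  0.022     ]
 [ 0.58440227 -0.20082483  0.022     ]
 [ 0.58041261 -0.24267231  0.022     ]
 [ 0.52740342 -0.23639305 
[... 535 characters left out ...]
....oo........
.........ooooooo....oo........
.........oooooooo..ooo........
.........#.ooooooooooo........
.........#oooooooooooo........
.........#oooooooooooo........
........o##.....oooo..........
........o########.............
........o##########...........
..........ooooo####...........
..............ooooo...........
..............................
..............................
..............................
..............................
..............................
..............................
..............................
..............................
..............................
..............................
..............................
[0.28549394 0.61138785 0.19364318]
```

carry_out --angular '[[0,0,-7],[0,0,-14],[0,0,-21],[0,0,-28],[0,0,-35],[0,0,-42],[0,0,-49],[0,0,-56],[0,0,-63],[0,0,-70],[0,0,-71.5],[0,0,-71.5]]' --dp '[[0.013,-0.04,0],[0.026,-0.08,0],[0.039,-0.12,0],[0.052,-0.16,0],[0.065,-0.2,0],[0.078,-0.24,0],[0.091,-0.28,0],[0.104,-0.32,0],[0.117,-0.36,0],[0.13,-0.4,0],[0.143,-0.44,0],[0.156,-0.48,0]]' --claw '[0,0,0,0,0,0,0,0,0,0,0,0]'

```text
time_s: 1.45
eef_pos: [0.4417, 0.13, 0.1944]
tcp_rot: [[-0.114, -0.993, 0.001], [-0.993, 0.114, 0.001], [-0.001, -0.001, -1.0]]
wrist_force: [0.4, 0.3, 0.2]
grip_width: 0.0853
grip_force: 0.0
```

carry_out --angular '[[0,0,0],[0,0,0],[0,0,0],[0,0,0],[0,0,0],[0,0,0],[0,0,0],[0,0,0],[0,0,0],[0,0,0],[0,0,0],[0,0,0]]' --dp '[[0.013,-0.04,0],[0.026,-0.08,0],[0.039,-0.12,0],[0.052,-0.16,0],[0.065,-0.2,0],[0.078,-0.24,0],[0.091,-0.28,0],[0.104,-0.32,0],[0.114,-0.347,0],[0.114,-0.347,0],[0.114,-0.347,0],[0.114,-0.347,0]]' --claw '[100,100,100,100,100,100,100,100,100,100,100,100]'

```text
time_s: 2.65
eef_pos: [0.5553, -0.2149, 0.1941]
tcp_rot: [[-0.113, -0.994, -0.0], [-0.994, 0.113, 0.0], [-0.0, 0.0, -1.0]]
wrist_force: [0.6, 0.7, 0.8]
grip_width: 0.052
grip_force: 0.0
```

Run:
```python
from h import *
s=r.snapshot("wrist"); t=r.sense()
print(t["eef_pos"],t["tcp_rot"],t["grip_width"],t["time_s"],t["qpos"])
C=-s["R"].T@s["t"]; print(C,s["R"],s["fx"])
print(proj(s,[[.556,-.216,.062],[.556,-.216,0]]))
cv2.imwrite("pics/w1.png",cv2.cvtColor(s["img"],cv2.COLOR_RGB2BGR))
```

```text
[ 0.55537385 -0.21462034  0.1942962 ] [[-1.12818923e-01 -9.93615534e-01  2.45498482e-04]
 [-9.93615553e-01  1.12818956e-01  1.25154400e-04]
 [-1.52052239e-04 -2.29811325e-04 -9.99999962e-01]] 0.051494353902041344 2.7 [-2.34216229e+00  1.30979837e+01 -9.73881077e+00 -8.39879579e-03
 -6.71494445e+01 -4.13241803e+00]
[ 0.54839655 -0.28088998  0.37280851] [[-9.93576208e-01  1.13161297e-01  9.16188523e-04]
 [ 1.09300212e-01  9.57514540e-01  2.66869574e-01]
 [ 2.93220434e-02  2.65255399e-01 -9.63732220e-01]] 340.8446813648647
[[252.54176032 165.06282756]
 [252.57513794 153.51097608]]
```

View pics/w1.png

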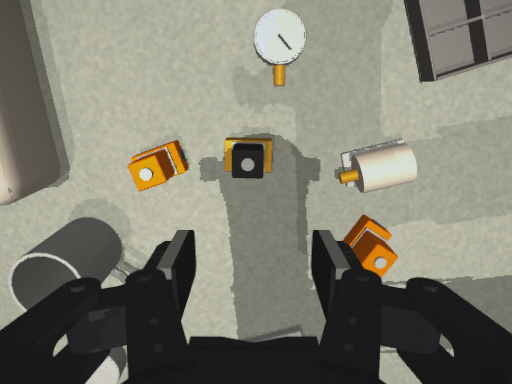

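The wrist view shows the black-coiled valve at (248,160), with its white plug at (248,164). The orange look-alikes are at (158,166) and (370,247), outside the finger path. I'll measure the plug and the block's edge.

Run:
```python
from h import *
s=r.snapshot("wrist"); hsv=cv2.cvtColor(s["img"],cv2.COLOR_RGB2HSV).astype(int)
x0,y0=218,130; sub=hsv[y0:190,x0:282]
m=((sub[...,2]>140)&(sub[...,1]<60)).astype(np.uint8); m[:22]=0;m[50:]=0;m[:,:18]=0;m[:,44:]=0
n,l,st,ce=cv2.connectedComponentsWithStats(m); i=1+np.argmax(st[1:,4]); p=ce[i]+[x0,y0]; print("plug",st[i],p,onz(s,[p],.062))
b=(sub[...,1]>120)&(sub[...,2]>80)
k=((sub[...,2]<60)&(sub[...,1]<120)).astype(np.uint8); k[:8]=0
n,l,st,ce=cv2.connectedComponentsWithStats(k); i=1+np.argmax(st[1:,4]); print("coil",st[i]+np.array([x0,y0,0,0,0]))
cc=max(cv2.findContours(b.astype(np.uint8)|k,0,2)[0],key=cv2.contourArea)
ys,xs=np.nonzero(b)
print("\n".join("".join("#" if v else ("o" if d else ".") for v,d in zip(a,bb)) for a,bb in zip(b,k)))
```

```text
plug [ 24  28  12  12 107] [247.44859813 163.86915888] [[ 0.56073718 -0.21737505  0.062     ]]
coil [232 143  32  35 901]
................................................................
................................................................
................................................................
................................................................
................................................................
................................................................
................................................................
................................................................
.........############################################...........
........###########################....##############...........
.......###############################################..........
.......########.#######################################.........
.......#######.................................########.........
.......#######.....oooooooooooooooooooo.........#######.........
.......#######...ooooooooooooooooooooooooooo....#######.........
...
[... 2221 characters left out ...]
..................................................
................................................................
................................................................
................................................................
................................................................
................................................................
................................................................
................................................................
................................................................
................................................................
................................................................
```

carry_out --angular '[[0,0,0],[0,0,0],[0,0,0],[0,0,0],[0,0,0],[0,0,0],[0,0,0],[0,0,0],[0,0,0],[0,0,0],[0,0,0],[0,0,0]]' --dp '[[0.004,-0.002,-0.03],[0.004,-0.002,-0.06],[0.004,-0.002,-0.09],[0.004,-0.002,-0.12],[0.004,-0.002,-0.14],[0.004,-0.002,-0.155],[0.004,-0.002,-0.167],[0.004,-0.002,-0.167],[0.004,-0.002,-0.167],[0.004,-0.002,-0.167],[0.004,-0.002,-0.167],[0.004,-0.002,-0.167]]' --claw '[100,100,100,100,100,100,100,100,255,255,255,255]' --squeeze 40

```text
time_s: 3.95
eef_pos: [0.56, -0.2174, 0.0278]
tcp_rot: [[-0.114, -0.994, 0.001], [-0.994, 0.114, -0.0], [-0.0, -0.001, -1.0]]
wrist_force: [0.3, -0.8, 0.6]
grip_width: 0.0004
grip_force: 0.0
```

carry_out --angular '[[0,0,0],[0,0,0],[0,0,0],[0,0,0],[0,0,0],[0,0,0],[0,0,0],[0,0,0]]' --dp '[[0,0,0],[0,0,0],[0,0,0.02],[0,0,0.05],[0,0,0.08],[0,0,0.11],[0,0,0.11],[0,0,0.11]]' --claw '[255,255,255,255,255,255,255,255]'

```text
time_s: 4.75
eef_pos: [0.5598, -0.2174, 0.1378]
tcp_rot: [[-0.114, -0.994, 0.002], [-0.994, 0.114, 0.0], [-0.0, -0.002, -1.0]]
wrist_force: [-0.1, 0.1, -0.1]
grip_width: -0.0004
grip_force: 0.0
```

Run:
```python
from h import *
t=r.sense(); print(t)
s=r.snapshot("top"); w=r.snapshot("wrist")
print(proj(w,[t["eef_pos"]]))
a=cv2.resize(cv2.cvtColor(w["img"],cv2.COLOR_RGB2BGR),None,fx=1,fy=1); b=crop(s,180,160,230+50,230,2.8)
c=np.zeros((384,512+b.shape[1],3),np.uint8); c[:,:512]=a; c[:b.shape[0],512:]=b
cv2.imwrite("pics/w2.png",c)
```

```text
{'time_s': 4.75, 'qpos': array([-2.60167915e+00,  1.59490267e+01, -1.36374576e+01, -1.24945734e-02,
       -6.03164792e+01, -3.92730314e+00]), 'qvel': array([-0.01085785,  1.53451198, -1.6413652 , -0.45508937,  0.40253623,
       -0.13211144]), 'effort': array([ 2.85561156e-02, -5.16565561e+01,  2.84680098e+01,  6.77783042e+00,
       -5.61398955e-02,  1.83928260e-04]), 'eef_pos': array([ 0.55984597, -0.21735895,  0.1378102 ]), 'tcp_rot': array([[-1.13812655e-01, -9.93500774e-01,  1.70046976e-03],
       [-9.93502182e-01,  1.13813009e-01,  1.12382462e-04],
       [-3.05187642e-04, -1.67662987e-03, -9.99998548e-01]]), 'wrist_force': array([-0.1171437 ,  0.10833287, -0.09698355]), 'moment': array([-0.00707524,  0.05458834, -0.00881148]), 'grip_force': 0.0, 'grip_width': -0.00037490131130576705}
[[252.74264948 216.34097229]]
```

View pics/w2.png

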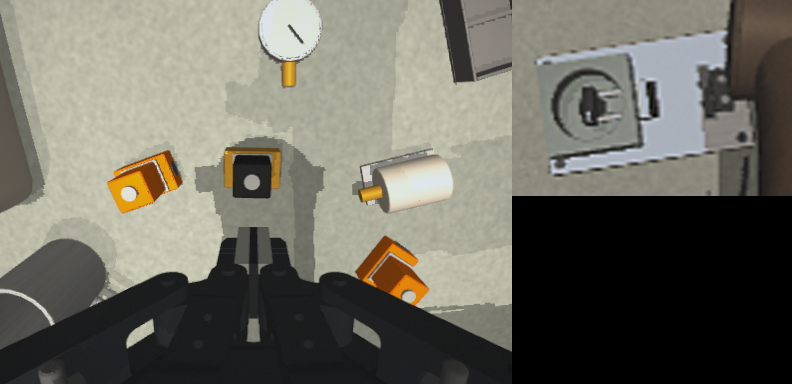

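The grasp missed: the fingers shut on nothing. In the picture the finger tips at (253,228) look about 40 mm nearer the camera than the reported TCP, so I'll check against the scene camera.

Run:
```python
from h import *
t=r.sense(); s=r.snapshot("scene"); e=t["eef_pos"]
p=proj(s,[e,e+[0,0,.02],e+[0,0,.04],e+[0,0,.06],[.56,-.217,.062],[.56,-.217,0]]); print(p)
x0,y0=int(p[0,0]-50),int(p[0,1]-80)
c=crop(s,x0,y0,x0+110,y0+140,4)
for q,col in zip(p,[(0,0,255),(0,255,255),(0,255,0),(255,255,0),(255,0,255),(255,0,255)]):
    cv2.circle(c,tuple(int(v) for v in (q-[x0,y0])*4),3,col,-1)
cv2.imwrite("pics/s2.png",c)
```

```text
[[179.76960242 240.52069647]
 [178.6143968  235.15115394]
 [177.42658165 229.6240722 ]
 [176.20481475 223.93268077]
 [184.17968165 259.34561597]
 [187.23645273 273.53871284]]
```

View pics/s2.png

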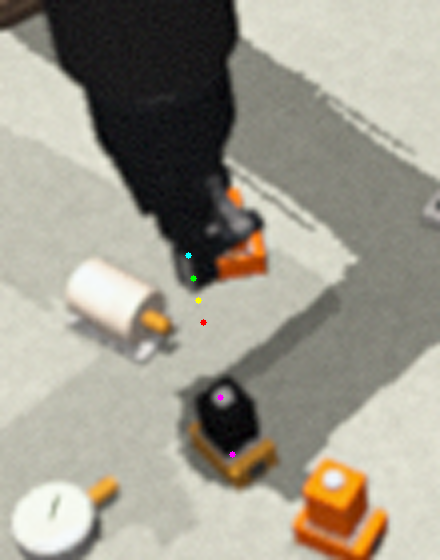

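The scene view confirms that the valve position is right. The real finger tips, at crop (193,285), are about 39 mm above the reported TCP, so I'll apply a −39 mm correction in z.

carry_out --angular '[[0,0,0],[0,0,0],[0,0,0],[0,0,0],[0,0,0],[0,0,0],[0,0,0],[0,0,0],[0,0,0],[0,0,0]]' --dp '[[0,0,0],[0,0,0],[0,0,0],[0,0,-0.03],[0,0,-0.06],[0,0,-0.09],[0,0,-0.12],[0,0,-0.135],[0,0,-0.147],[0,0,-0.147]]' --claw '[100,100,100,100,100,100,100,100,100,100]'

```text
time_s: 5.9
eef_pos: [0.5585, -0.2173, -0.0115]
tcp_rot: [[-0.114, -0.993, -0.003], [-0.993, 0.114, 0.0], [0.0, 0.003, -1.0]]
wrist_force: [-0.8, -1.1, 0.4]
grip_width: 0.052
grip_force: 0.0
```

carry_out --angular '[[0,0,0],[0,0,0],[0,0,0],[0,0,0],[0,0,0],[0,0,0]]' --dp '[[0,0,0],[0,0,0],[0,0,0],[0,0,0],[0,0,0],[0,0,0]]' --claw '[255,255,255,255,255,255]' --squeeze 40

```text
time_s: 6.5
eef_pos: [0.5604, -0.2175, -0.0088]
tcp_rot: [[-0.113, -0.994, 0.002], [-0.994, 0.113, -0.0], [0.0, -0.002, -1.0]]
wrist_force: [-0.9, 0.9, 6.6]
grip_width: 0.0293
grip_force: 40.4
```

carry_out --angular '[[0,0,0],[0,0,0],[0,0,0],[0,0,0],[0,0,4],[0,0,8],[0,0,12],[0,0,16.6],[0,0,16.6],[0,0,16.6],[0,0,16.6],[0,0,16.6]]' --dp '[[0,0,0.02],[0,0,0.05],[0,0,0.08],[0,0,0.11],[0.002,0.04,0.12],[0.004,0.08,0.12],[0.005,0.12,0.12],[0.006,0.16,0.12],[0.008,0.2,0.12],[0.01,0.24,0.12],[0.011,0.28,0.12],[0.012,0.314,0.12]]' --claw '[255,255,255,255,255,255,255,255,255,255,255,255]'

```text
time_s: 7.7
eef_pos: [0.571, 0.0985, 0.1099]
tcp_rot: [[0.175, -0.985, -0.0], [-0.985, -0.175, 0.0], [-0.0, 0.0, -1.0]]
wrist_force: [0.1, -0.1, -1.9]
grip_width: 0.0296
grip_force: 39.7
```

carry_out --angular '[[0,0,0],[0,0,0],[0,0,0]]' --dp '[[0,0,0],[0,0,0],[0,0,0]]' --claw '[255,255,255]'

```text
time_s: 8.0
eef_pos: [0.571, 0.096, 0.1098]
tcp_rot: [[0.175, -0.985, -0.001], [-0.985, -0.175, -0.0], [0.0, 0.001, -1.0]]
wrist_force: [0.3, -0.5, -2.0]
grip_width: 0.0293
grip_force: 39.7
```

Run:
```python
from h import *
t=r.sense(); print(t["eef_pos"],t["tcp_rot"][:,1],t["grip_width"],t["wrist_force"],t["time_s"],t["qpos"])
w=r.snapshot("wrist"); c=cv2.cvtColor(w["img"],cv2.COLOR_RGB2BGR)
a=np.radians(10.1); X=np.array([np.cos(a),np.sin(a),0]);Y=np.array([-np.sin(a),np.cos(a),0]); O=np.array([.5721,.0951,0])
J=lambda x,y,z:O+x*X+y*Y+[0,0,z]
pts=[J(70,-75,12)if 0 else J(.07,-.075,.012),J(-.07,-.075,.012),J(0,.002,.012),J(0,.105,.068),J(-.07,.165,.012)]
print(proj(w,pts)); 
for q in proj(w,pts): cv2.circle(c,tuple(int(v) for v in q),2,(0,0,255),-1)
cv2.imwrite("pics/w3.png",c)
```

```text
[0.5710487  0.09596802 0.10981669] [-9.84650134e-01 -1.74537570e-01  8.66646874e-04] 0.029264246858356036 [ 0.3115567  -0.53300688 -2.01205706] 8.0 [ 2.88739848e+01  1.55779216e+01 -1.82287928e+01 -1.45865277e-02
 -5.62416134e+01 -1.88141198e+01]
[[163.08422335  80.39628022]
 [342.39722886  80.29439289]
 [252.83618145 176.11821275]
 [252.98170464 324.80027712]
 [324.83806016 338.84200119]]
```

View pics/w3.png

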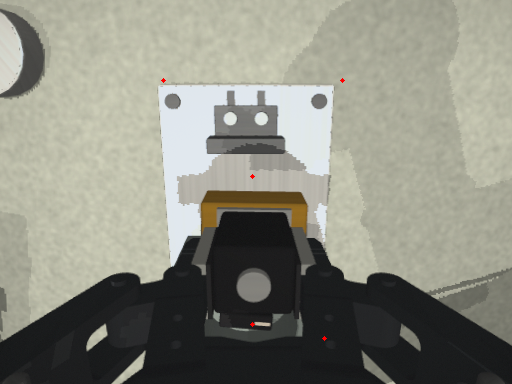

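The held valve is upright and square in the view, with its block's lower edge at row 192 and its plug at (254,286). The deck's end corners are at (159,86) and (334,85), about 5 px off my prediction, and the fence is at rows 136–153. I'll take positions relative to this view.

Run:
```python
from h import *
w=r.snapshot("wrist"); e=r.sense()["eef_pos"]
a=np.radians(10.1); X=np.array([np.cos(a),np.sin(a)]);Y=np.array([-np.sin(a),np.cos(a)]); O=np.array([.5721,.0951])
g=lambda px,z:np.round(np.c_[(onz(w,px,z)[:,:2]-O)@X,(onz(w,px,z)[:,:2]-O)@Y]*1000,1)
print("deck",g([[159,86],[334,85],[168,265],[327,235]],.012).tolist())
print("fence top/bottom face",g([[208,137],[284,137],[208,144],[284,144]],.032).tolist(),g([[208,153],[284,153]],.012).tolist())
print("plug",g([[254,286]],.181),"block",g([[202,193],[307,193]],.119).tolist(),g([[202,204],[307,204]],.141).tolist(),"tcp",((e[:2]-O)@X,(e[:2]-O)@Y))
gr=cv2.cvtColor(w["img"],cv2.COLOR_RGB2GRAY).astype(int)
print(gr[76:96,245].tolist()); print("fence col",gr[128:160,230].tolist()); print("row115",gr[115,152:172].tolist(),gr[115,322:345].tolist()); print("row210",gr[180,155:180].tolist(),gr[180,318:342].tolist())
print("block col",w["img"][184:215,215].tolist()[::1])
```

```text
deck [[73.6, -71.1], [-63.6, -71.7], [77.0, 84.3], [-65.1, 55.1]]
fence top/bottom face [[33.8, -33.5], [-23.4, -33.4], [34.0, -28.2], [-23.5, -28.1]] [[36.9, -17.9], [-25.5, -17.8]]
plug [[-0.3  1. ]] block [[26.5, -15.4], [-28.0, -15.3]] [[23.3, -16.7], [-24.6, -16.6]] tcp (np.float64(-0.0006850958369599085), np.float64(0.0005968617880876621))
[189, 188, 187, 187, 188, 191, 184, 174, 170, 191, 222, 230, 230, 230, 230, 230, 230, 230, 230, 230]
fence col [118, 117, 116, 116, 116, 117, 116, 106, 54, 44, 44, 97, 112, 110, 109, 109, 109, 108, 109, 109, 109, 73, 69, 68, 79, 77, 148, 181, 183, 184, 184, 183]
row115 [193, 194, 194, 193, 192, 193, 193, 150, 223, 229, 230, 230, 230, 230, 229, 230, 230, 230, 230, 230] [229, 229, 229, 229, 230, 229, 229, 230, 229, 224, 172, 168, 172, 174, 176, 176, 177, 175, 174, 173, 172, 174, 174]
row210 [191, 191, 192, 192, 194, 194, 192, 190, 190, 201, 230, 231, 231, 231, 231, 231, 231, 231, 231, 231, 231, 224, 181, 180, 178] [183, 181, 179, 179, 178, 177, 182, 185, 186, 177, 146, 128, 171, 190, 190, 189, 189, 191, 191, 190, 191, 191, 190, 188]
block col [[177, 174, 166], [177, 174, 166], [178, 175, 166], [178, 174, 165], [178, 174, 166], [178, 174, 165], [136, 124, 102], [90, 69, 34], [87, 65, 26], [90, 67, 25], [90, 67, 26], [89, 66, 25], [88, 66, 24], [92, 69, 28], [91, 68, 27], [90, 67, 25], [88, 67, 26], [88, 65, 27], [103, 76, 28], [131, 96, 33], [138, 100, 34], [142, 104, 33], [144, 105, 34], [145, 107, 34], [146, 107, 33], [146, 107, 34], [146, 107, 33], [145, 106, 34], [144, 105, 35], [141, 102, 32], [141, 103, 32]]
```

carry_out --angular '[[0,0,0],[0,0,0],[0,0,0],[0,0,0],[0,0,0],[0,0,0],[0,0,0]]' --dp '[[0.0047,0.0039,0],[0.0047,0.0039,-0.03],[0.0047,0.0039,-0.06],[0.0047,0.0039,-0.085],[0.0047,0.0039,-0.1],[0.0047,0.0039,-0.104],[0.0047,0.0039,-0.104]]' --claw '[255,255,255,255,255,255,255]'

```text
time_s: 8.8
eef_pos: [0.5764, 0.1001, 0.0057]
tcp_rot: [[0.174, -0.985, -0.001], [-0.985, -0.174, -0.001], [0.0, 0.001, -1.0]]
wrist_force: [0.0, -0.6, -0.9]
grip_width: 0.0296
grip_force: 39.8
```

carry_out --angular '[[0,0,0],[0,0,0],[0,0,0],[0,0,0]]' --dp '[[0,0,-0.001],[0,0,-0.002],[0,0,-0.002],[0,0,-0.002]]' --claw '[255,255,255,255]'

```text
time_s: 9.2
eef_pos: [0.5765, 0.1007, 0.0047]
tcp_rot: [[0.175, -0.985, 0.001], [-0.985, -0.175, 0.0], [-0.0, -0.001, -1.0]]
wrist_force: [0.4, -0.0, -1.3]
grip_width: 0.0299
grip_force: 39.8
```

Run:
```python
from h import *
t=r.sense(); print(t["eef_pos"],t["wrist_force"],t["moment"])
s=r.snapshot("top"); a=crop(s,180,160,280,230,4)
w=r.snapshot("wrist"); b=cv2.cvtColor(w["img"],cv2.COLOR_RGB2BGR)[60:,100:420]
c=np.zeros((324,720,3),np.uint8); c[:280,:400]=a; c[:,400:]=b
cv2.imwrite("pics/p7.png",c)
```

```text
[0.57654254 0.1006669  0.00468186] [ 0.44681515 -0.04328307 -1.3470309 ] [-0.03701228 -0.02472534 -0.03434124]
```

View pics/p7.png

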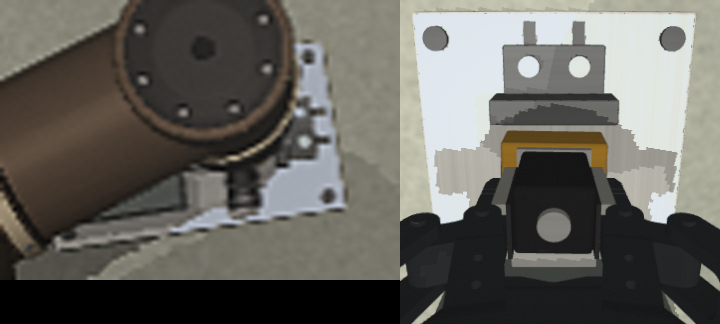

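The valve (block centre at x≈553) is centred on the fence (x≈554), with a clear gap to it at rows 125–131. I'll lower until it touches.

carry_out --angular '[[0,0,0],[0,0,0],[0,0,0]]' --dp '[[0,0,-0.001],[0,0,-0.0015],[0,0,-0.0015]]' --claw '[255,255,255]'

```text
time_s: 9.6
eef_pos: [0.5764, 0.1006, 0.0032]
tcp_rot: [[0.175, -0.985, 0.0], [-0.985, -0.175, 0.0], [0.0, -0.0, -1.0]]
wrist_force: [-2.6, -0.4, 4.3]
grip_width: 0.0296
grip_force: 40.6
```

carry_out --angular '[[0,0,0],[0,0,0]]' --dp '[[0,0,-0.001],[0,0,-0.001]]' --claw '[255,255]'

```text
time_s: 9.8
eef_pos: [0.5764, 0.1006, 0.0031]
tcp_rot: [[0.175, -0.984, 0.001], [-0.984, -0.175, 0.0], [0.0, -0.001, -1.0]]
wrist_force: [-5.6, 1.4, 13.5]
grip_width: 0.0295
grip_force: 41.9
```

carry_out --angular '[[0,0,0],[0,0,0],[0,0,0],[0,0,0],[0,0,0],[0,0,0],[0,0,0],[0,0,0],[0,0,0],[0,0,0]]' --dp '[[0,0,0.001],[0,0,0.001],[0,0,0.001],[0,0,0.001],[0,0,0.001],[0,0,0.02],[0,0,0.05],[0,0,0.09],[0,0,0.13],[0,0,0.15]]' --claw '[255,90,90,90,90,90,90,90,90,90]'

```text
time_s: 10.8
eef_pos: [0.5778, 0.1009, 0.1555]
tcp_rot: [[0.175, -0.985, 0.004], [-0.985, -0.175, 0.001], [-0.001, -0.005, -1.0]]
wrist_force: [1.2, 0.8, 0.3]
grip_width: 0.0549
grip_force: 0.0
```

carry_out --angular '[[0,0,8],[0,0,16],[0,0,24],[0,0,32],[0,0,40],[0,0,48],[0,0,56],[0,0,64],[0,0,72],[0,0,80],[0,0,82],[0,0,82]]' --dp '[[-0.002,0.01,0],[-0.004,0.02,0],[-0.006,0.03,0],[-0.008,0.04,0],[-0.01,0.05,0],[-0.011,0.06,0],[-0.013,0.07,0],[-0.015,0.08,0],[-0.017,0.09,0],[-0.018,0.1,0],[-0.0185,0.102,0],[-0.0185,0.102,0]]' --claw '[90,90,90,90,90,90,90,90,90,90,90,90]'

```text
time_s: 12.0
eef_pos: [0.5576, 0.2029, 0.1514]
tcp_rot: [[0.999, 0.037, -0.0], [0.037, -0.999, -0.0], [-0.0, 0.0, -1.0]]
wrist_force: [0.2, 0.1, -0.3]
grip_width: 0.055
grip_force: 0.0
```

Run:
```python
from h import *
t=r.sense(); print(t["eef_pos"],t["tcp_rot"][:,1],t["grip_width"],t["time_s"],t["qpos"],t["wrist_force"])
w=r.snapshot("wrist"); c=cv2.cvtColor(w["img"],cv2.COLOR_RGB2BGR)
print(proj(w,[t["eef_pos"]]),-w["R"].T@w["t"],"knob pred",proj(w,[[.558,.203,.062],[.558,.203,.05]]))
cv2.imwrite("pics/w8.png",c)
```

```text
[0.55760699 0.2028515  0.15139171] [ 3.71274724e-02 -9.99310529e-01  1.29786257e-04] 0.05504309978111572 12.0 [ 3.88477840e+01  1.47224938e+01 -1.34314350e+01 -3.61675900e-03
 -6.18627841e+01  5.32816575e+01] [ 0.16497596  0.140841   -0.30416996]
[[254.79718346 218.65800611]] [0.62559043 0.20619835 0.33011816] knob pred [[254.19430404 178.81374984]
 [254.16190069 175.33838632]]
```

View pics/w8.png

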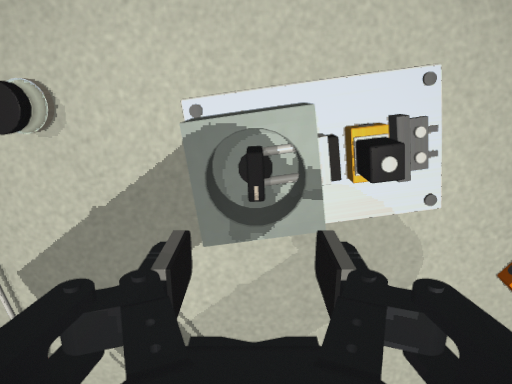

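The valve stands between the jaw (x≈335) and the fence (x≈400). The knob's bar is at (256,175), nearly vertical in the image, inside the well rim, which spans x 206–306 and y 127–225.

Run:
```python
from h import *
w=r.snapshot("wrist"); e=r.sense()["eef_pos"]
print("rim c",onz(w,[[256,176]],.068),"bar",onz(w,[[256,175]],.062),"guard corners",onz(w,[[181,121],[314,103],[326,222],[203,245]],.068).tolist())
gr=cv2.cvtColor(w["img"],cv2.COLOR_RGB2GRAY).astype(int)
m=(gr[140:210,236:280]<38)
print("\n".join("".join("#" if v else "." for v in a) for a in m[::2]))
```

```text
rim c [[0.56187833 0.2014492  0.068     ]] bar [[0.56125079 0.20138087 0.062     ]] guard corners [[0.6028682370366133, 0.2600801621366998, 0.068], [0.6197737388561967, 0.16009307113632118, 0.06799999999999995], [0.5250162894010509, 0.14234325966984876, 0.068], [0.5007237254689904, 0.2436714858094015, 0.068]]
............................................
............................................
............................................
.....................###....................
...........##############...................
...........###############..................
...........###############..................
..........################..................
.......#####################.##.............
......###########################...........
.....#############################..........
....###############################.........
...################################.........
...################################.........
...################################.........
...################################.........
...################################.........
....##############################..........
.....############################...........
......######################................
.........##################.................
............###############.................
............################................
............#####.....######................
............#####......#####................
............#####......#####................
............#####......#####................
............#####......#####................
............######.....#####................
.............#####.....#####................
.............#####....#####.................
............................................
............................................
............................................
............................................
```

carry_out --angular '[[0,0,2.3],[0,0,2.3],[0,0,2.3],[0,0,2.3],[0,0,2.3],[0,0,2.3],[0,0,2.3],[0,0,2.3],[0,0,2.3],[0,0,2.3]]' --dp '[[0.004,-0.0015,0],[0.004,-0.0015,0],[0.004,-0.0015,0],[0.004,-0.0015,-0.03],[0.004,-0.0015,-0.06],[0.004,-0.0015,-0.075],[0.004,-0.0015,-0.09],[0.004,-0.0015,-0.1],[0.004,-0.0015,-0.11],[0.004,-0.0015,-0.11]]' --claw '[155,155,155,155,155,155,155,155,155,155]'

```text
time_s: 13.1
eef_pos: [0.5611, 0.2006, 0.0404]
tcp_rot: [[0.997, 0.076, -0.002], [0.076, -0.997, -0.001], [-0.002, 0.001, -1.0]]
wrist_force: [0.2, -1.0, 0.1]
grip_width: 0.0335
grip_force: 0.0
```

Run:
```python
from h import *
t=r.sense(); print(t["eef_pos"],t["tcp_rot"][:,1],t["grip_width"],t["wrist_force"],t["moment"],t["qpos"])
w=r.snapshot("wrist"); cv2.imwrite("pics/w9.png",cv2.cvtColor(w["img"],cv2.COLOR_RGB2BGR))
```

```text
[0.56108343 0.20056599 0.04043549] [ 7.55807357e-02 -9.97139310e-01  8.65357354e-04] 0.03353417567654161 [ 0.23624849 -0.96606674  0.06869409] [-0.03905529  0.01931233 -0.03351227] [ 3.84380962e+01  2.13181655e+01 -2.03583275e+01 -1.70438875e-02
 -4.84307687e+01  5.59077756e+01]
```

View pics/w9.png

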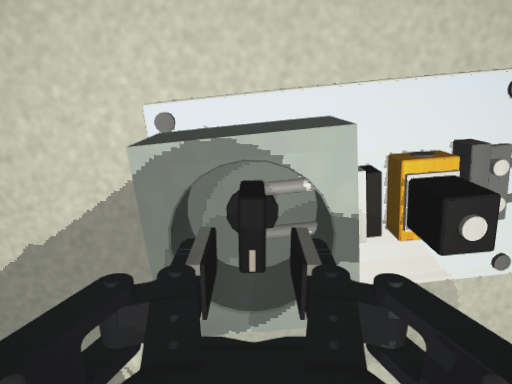

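The finger tips straddle the bar: the gap runs from x 212 to 294, its centre is ≈253, and the bar is at 252. They are clear of the well rim. I'll descend and grip.

carry_out --angular '[[0,0,0],[0,0,0],[0,0,0],[0,0,0],[0,0,0],[0,0,0]]' --dp '[[0,0,-0.01],[0,0,-0.02],[0,0,-0.03],[0,0,-0.04],[0,0,-0.044],[0,0,-0.044]]' --claw '[155,155,155,155,155,155]'

```text
time_s: 13.75
eef_pos: [0.5613, 0.2006, -0.0034]
tcp_rot: [[0.997, 0.076, -0.001], [0.076, -0.997, -0.001], [-0.001, 0.001, -1.0]]
wrist_force: [0.6, -0.6, 0.3]
grip_width: 0.0337
grip_force: 0.0
```

carry_out --angular '[[0,0,0],[0,0,0],[0,0,0],[0,0,0]]' --dp '[[0,0,0],[0,0,0],[0,0,0],[0,0,0]]' --claw '[255,255,255,255]' --squeeze 70

```text
time_s: 14.15
eef_pos: [0.562, 0.2013, -0.002]
tcp_rot: [[0.997, 0.077, 0.001], [0.077, -0.997, 0.001], [0.001, -0.0, -1.0]]
wrist_force: [-1.1, 0.9, 1.2]
grip_width: 0.013
grip_force: 69.7
```

```bash
cat > st.py <<'E'
from h import *
for i in range(1):
    t=r.sense(); R=t["tcp_rot"]; print(t["time_s"],t["eef_pos"].round(4),"yaw",np.degrees(np.arctan2(R[1,0],R[0,0])).round(2),t["grip_width"].round(4),t["grip_force"].round(1),t["wrist_force"].round(2),t["moment"].round(3),"q6",t["qpos"][5].round(1),t["effort"][5].round(3))
E
python3 st.py
```

```text
Traceback (most recent call last):
  File "st.py", line 3, in <module>
    t=r.sense(); R=t["tcp_rot"]; print(t["time_s"],t["eef_pos"].round(4),"yaw",np.degrees(np.arctan2(R[1,0],R[0,0])).round(2),t["grip_width"].round(4),t["grip_force"].round(1),t["wrist_force"].round(2),t["moment"].round(3),"q6",t["qpos"][5].round(1),t["effort"][5].round(3))
                                                                                                                              ^^^^^^^^^^^^^^^^^^^^^
AttributeError: 'float' object has no attribute 'round'
```

carry_out --angular '[[0,0,-2],[0,0,-5],[0,0,-8],[0,0,-11],[0,0,-14],[0,0,-17],[0,0,-20],[0,0,-23],[0,0,-25],[0,0,-25]]' --dp '[[0,0,0],[0,0,0],[0,0,0],[0,0,0],[0,0,0],[0,0,0],[0,0,0],[0,0,0],[0,0,0],[0,0,0]]' --claw '[255,255,255,255,255,255,255,255,255,255]'

```text
time_s: 15.15
eef_pos: [0.5617, 0.1999, -0.002]
tcp_rot: [[0.936, -0.353, -0.0], [-0.353, -0.936, -0.001], [0.0, 0.001, -1.0]]
wrist_force: [1.4, -5.9, 4.1]
grip_width: 0.013
grip_force: 70.3
```

```bash
sed -i 's/t\["grip_width"\].round(4),t\["grip_force"\].round(1)/round(t["grip_width"],4),round(t["grip_force"],1)/' st.py
cat >> st.py <<'E'
# jaw pad and valve brass edges, seen from the wrist, in the picture
w=r.snapshot("wrist"); cv2.imwrite("pics/tmp_%06.2f.png"%t["time_s"],cv2.cvtColor(w["img"],cv2.COLOR_RGB2BGR))
t2=r.sense(); print("again",t2["moment"].round(3),t2["effort"][5].round(3))
E
python3 st.py
```

```text
15.15 [ 0.5617  0.1999 -0.002 ] yaw -20.65 0.013 70.3 [ 1.36 -5.86  4.13] [-2.109 -0.118  0.092] q6 30.9 -0.606
again [-2.146 -0.217 -0.012] -0.189
```

carry_out --angular '[[0,0,-2],[0,0,-4],[0,0,-6],[0,0,-8],[0,0,-10]]' --dp '[[0,0,0],[0,0,0],[0,0,0],[0,0,0],[0,0,0]]' --claw '[255,255,255,255,255]'

```text
time_s: 15.7
eef_pos: [0.5615, 0.1994, -0.002]
tcp_rot: [[0.861, -0.509, -0.001], [-0.509, -0.861, -0.002], [0.0, 0.002, -1.0]]
wrist_force: [0.5, -7.5, 5.3]
grip_width: 0.0128
grip_force: 70.5
```

```bash
python3 st.py
```

```text
15.7 [ 0.5615  0.1994 -0.002 ] yaw -30.62 0.0128 70.5 [ 0.54 -7.52  5.27] [-2.77   0.045  0.315] q6 20.9 0.214
again [-2.759 -0.004  0.239] 0.006
```

carry_out --angular '[[0,0,-2],[0,0,-4],[0,0,-6],[0,0,-8],[0,0,-10]]' --dp '[[0,0.0005,0],[0,0.001,0],[0,0.0015,0],[0,0.0015,0],[0,0.0015,0]]' --claw '[255,255,255,255,255]'

```text
time_s: 16.25
eef_pos: [0.561, 0.199, -0.002]
tcp_rot: [[0.759, -0.651, -0.002], [-0.651, -0.759, -0.004], [0.001, 0.005, -1.0]]
wrist_force: [1.5, -14.7, 7.6]
grip_width: 0.0129
grip_force: 70.9
```

```bash
python3 st.py
```

```text
16.25 [ 0.561  0.199 -0.002] yaw -40.64 0.0129 70.9 [  1.51 -14.74   7.56] [-5.392 -0.54   0.384] q6 10.8 0.199
again [-5.392 -0.54   0.311] -0.017
```

carry_out --angular '[[0,0,0],[0,0,-2],[0,0,-4],[0,0,-6],[0,0,-8],[0,0,-10]]' --dp '[[0,-0.0015,0],[0,-0.003,0],[0,-0.003,0],[0,-0.003,0],[0,-0.003,0],[0,-0.003,0]]' --claw '[255,255,255,255,255,255]'

```text
time_s: 16.9
eef_pos: [0.5607, 0.1985, -0.002]
tcp_rot: [[0.634, -0.773, -0.002], [-0.773, -0.634, -0.001], [0.0, 0.002, -1.0]]
wrist_force: [-3.9, -4.6, 8.5]
grip_width: 0.0126
grip_force: 70.8
```

```bash
python3 st.py
```

```text
16.9 [ 0.5607  0.1985 -0.002 ] yaw -50.63 0.0126 70.8 [-3.85 -4.63  8.46] [-1.443  1.559  0.343] q6 1.1 0.204
again [-1.395  1.55   0.171] -0.002
```

carry_out --angular '[[0,0,-2],[0,0,-4],[0,0,-6],[0,0,-8]]' --dp '[[-0.0005,-0.0005,0],[-0.001,-0.001,0],[-0.001,-0.001,0],[-0.001,-0.001,0]]' --claw '[255,255,255,255]'

```text
time_s: 17.35
eef_pos: [0.5604, 0.1982, -0.002]
tcp_rot: [[0.521, -0.854, -0.0], [-0.854, -0.521, -0.0], [0.0, 0.001, -1.0]]
wrist_force: [-3.0, -2.3, 5.4]
grip_width: 0.0131
grip_force: 70.4
```

```bash
python3 st.py
```

```text
17.35 [ 0.5604  0.1982 -0.002 ] yaw -58.62 0.0131 70.4 [-3.   -2.27  5.39] [-0.696  1.023  0.381] q6 -6.9 0.213
again [-0.721  0.941  0.246] 0.005
```

carry_out --angular '[[0,0,-2],[0,0,-4]]' --dp '[[-0.0005,-0.0005,0],[-0.0005,-0.0005,0]]' --claw '[255,255]'

```text
time_s: 17.6
eef_pos: [0.5602, 0.1981, -0.002]
tcp_rot: [[0.46, -0.888, 0.0], [-0.888, -0.46, 0.0], [-0.0, -0.0, -1.0]]
wrist_force: [-1.7, -0.1, 3.9]
grip_width: 0.013
grip_force: 70.3
```

```bash
python3 st.py
```

```text
17.6 [ 0.5602  0.1981 -0.002 ] yaw -62.61 0.013 70.3 [-1.7  -0.09  3.92] [-0.278  0.761  0.287] q6 -10.9 0.251
again [-0.295  0.801  0.225] 0.084
```

carry_out --angular '[[0,0,-2],[0,0,-4]]' --dp '[[-0.0005,0,0],[-0.0005,0,0]]' --claw '[255,255]'

```text
time_s: 17.85
eef_pos: [0.56, 0.198, -0.002]
tcp_rot: [[0.397, -0.918, 0.0], [-0.918, -0.397, -0.0], [0.0, -0.0, -1.0]]
wrist_force: [-0.9, -2.1, 4.2]
grip_width: 0.0128
grip_force: 70.3
```

```bash
python3 st.py
python3 - <<'E'
from h import *
s=r.snapshot("scene"); w=r.snapshot("wrist")
a=crop(s,225,140,325,235,4); b=cv2.cvtColor(w["img"],cv2.COLOR_RGB2BGR)[:,112:]
c=np.zeros((400,800,3),np.uint8); c[:380,:400]=a; c[:384,400:]=b
cv2.imwrite("pics/f10.png",c)
E
```

```text
17.85 [ 0.56   0.198 -0.002] yaw -66.58 0.0128 70.3 [-0.88 -2.11  4.22] [-0.625  0.457  0.431] q6 -14.9 0.244
again [-0.681  0.339  0.238] 0.078
```

carry_out --angular '[[0,0,-2],[0,0,-4]]' --dp '[[-0.0003,-0.0003,0],[-0.0003,-0.0003,0]]' --claw '[255,255]'

```text
time_s: 18.2
eef_pos: [0.5598, 0.1979, -0.002]
tcp_rot: [[0.333, -0.943, 0.001], [-0.943, -0.333, 0.0], [-0.0, -0.001, -1.0]]
wrist_force: [-1.1, -1.0, 5.2]
grip_width: 0.0131
grip_force: 70.4
```

```bash
python3 st.py
python3 - <<'E'
from h import *
for i in range(8):
    r.snapshot("top"); t=r.sense(); print(t["moment"][2].round(3),t["effort"][5].round(3))
E
```

```text
18.2 [ 0.5598  0.1979 -0.002 ] yaw -70.56 0.0131 70.4 [-1.06 -0.96  5.23] [-0.398  0.549  0.397] q6 -18.9 0.26
again [-0.454  0.426  0.226] 0.022
0.083 -0.549
0.04 -0.206
0.085 -0.087
0.05 -0.061
0.084 -0.057
0.02 -0.057
0.069 -0.058
0.044 -0.058
```

carry_out --angular '[[0,0,-2],[0,0,-4]]' --dp '[[-0.0003,-0.0003,0],[-0.0003,-0.0003,0]]' --claw '[255,255]'

```text
time_s: 18.85
eef_pos: [0.5596, 0.1978, -0.002]
tcp_rot: [[0.266, -0.964, 0.001], [-0.964, -0.266, 0.001], [-0.0, -0.001, -1.0]]
wrist_force: [-1.5, -0.5, 5.4]
grip_width: 0.0128
grip_force: 70.4
```

```bash
python3 st.py
python3 - <<'E'
from h import *
s=r.snapshot("scene"); w=r.snapshot("wrist")
a=crop(s,225,140,325,235,4); b=cv2.cvtColor(w["img"],cv2.COLOR_RGB2BGR)[:,112:]
c=np.zeros((400,800,3),np.uint8); c[:380,:400]=a; c[:384,400:]=b
cv2.imwrite("pics/f11.png",c)
E
```

```text
18.85 [ 0.5596  0.1978 -0.002 ] yaw -74.56 0.0128 70.4 [-1.53 -0.46  5.39] [-0.087  0.575  0.355] q6 -22.9 0.261
again [-0.092  0.473  0.207] 0.076
```

```bash
cat > q.py <<'E'
from rig import r; import numpy as np
t=r.sense(); R=t["tcp_rot"]; print(t["time_s"],"yaw",np.degrees(np.arctan2(R[1,0],R[0,0])).round(2),"F",t["wrist_force"].round(1),"Mz",t["moment"][2].round(3),"j6",t["effort"][5].round(3))
E
echo
```

```text
(no output)
```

carry_out --angular '[[0,0,-2],[0,0,-4]]' --dp '[[-0.0002,0,0],[-0.0002,0,0]]' --claw '[255,255]'

```text
time_s: 19.2
eef_pos: [0.5593, 0.1978, -0.002]
tcp_rot: [[0.199, -0.98, 0.001], [-0.98, -0.199, 0.0], [-0.0, -0.001, -1.0]]
wrist_force: [-0.7, -0.3, 5.9]
grip_width: 0.0128
grip_force: 70.5
```

```bash
python3 q.py
```

```text
19.2 yaw -78.54 F [-0.7 -0.3  5.9] Mz 0.362 j6 0.256
```

carry_out --angular '[[0,0,-2]]' --dp '[[0,0,0]]' --claw '[255]'

```text
time_s: 19.3
eef_pos: [0.5592, 0.1978, -0.002]
tcp_rot: [[0.164, -0.986, 0.001], [-0.986, -0.164, 0.0], [-0.0, -0.001, -1.0]]
wrist_force: [-2.6, 0.5, 5.6]
grip_width: 0.0131
grip_force: 70.7
```

```bash
python3 q.py
```

```text
19.3 yaw -80.54 F [-2.6  0.5  5.6] Mz 0.36 j6 0.199
```

carry_out --angular '[[0,0,-2]]' --dp '[[0,0,0]]' --claw '[255]'

```text
time_s: 19.4
eef_pos: [0.559, 0.1977, -0.002]
tcp_rot: [[0.13, -0.992, 0.0], [-0.992, -0.13, 0.0], [-0.0, -0.0, -1.0]]
wrist_force: [-2.2, -0.1, 6.5]
grip_width: 0.0129
grip_force: 70.7
```

```bash
python3 q.py
```

```text
19.4 yaw -82.54 F [-2.2 -0.1  6.5] Mz 0.451 j6 0.164
```

carry_out --angular '[[0,0,-2]]' --dp '[[-0.0002,0,0]]' --claw '[255]'

```text
time_s: 19.5
eef_pos: [0.5589, 0.1977, -0.002]
tcp_rot: [[0.095, -0.995, 0.0], [-0.995, -0.095, 0.0], [-0.0, -0.001, -1.0]]
wrist_force: [-1.6, 0.3, 4.8]
grip_width: 0.0128
grip_force: 70.7
```

```bash
python3 q.py
```

```text
19.5 yaw -84.54 F [-1.6  0.3  4.8] Mz 0.461 j6 0.143
```

carry_out --angular '[[0,0,-2]]' --dp '[[-0.0002,0,0]]' --claw '[255]'

```text
time_s: 19.6
eef_pos: [0.5588, 0.1977, -0.002]
tcp_rot: [[0.061, -0.998, 0.001], [-0.998, -0.061, 0.0], [-0.0, -0.001, -1.0]]
wrist_force: [-0.8, -1.2, 5.4]
grip_width: 0.0132
grip_force: 70.6
```

```bash
python3 q.py
```

```text
19.6 yaw -86.53 F [-0.8 -1.2  5.4] Mz 0.446 j6 0.111
```

carry_out --angular '[[0,0,-1]]' --dp '[[0,0,0]]' --claw '[255]'

```text
time_s: 19.7
eef_pos: [0.5588, 0.1977, -0.002]
tcp_rot: [[0.043, -0.999, 0.001], [-0.999, -0.043, 0.0], [-0.0, -0.001, -1.0]]
wrist_force: [-2.3, -0.6, 6.4]
grip_width: 0.0131
grip_force: 70.7
```

```bash
python3 q.py
python3 - <<'E'
from h import *
s=r.snapshot("scene"); w=r.snapshot("wrist")
a=crop(s,225,140,325,235,4); b=cv2.cvtColor(w["img"],cv2.COLOR_RGB2BGR)[:,112:]
c=np.zeros((400,800,3),np.uint8); c[:380,:400]=a; c[:384,400:]=b
cv2.imwrite("pics/f12.png",c)
E
```

```text
19.7 yaw -87.52 F [-2.3 -0.6  6.4] Mz 0.45 j6 -0.419
```

View pics/f12.png

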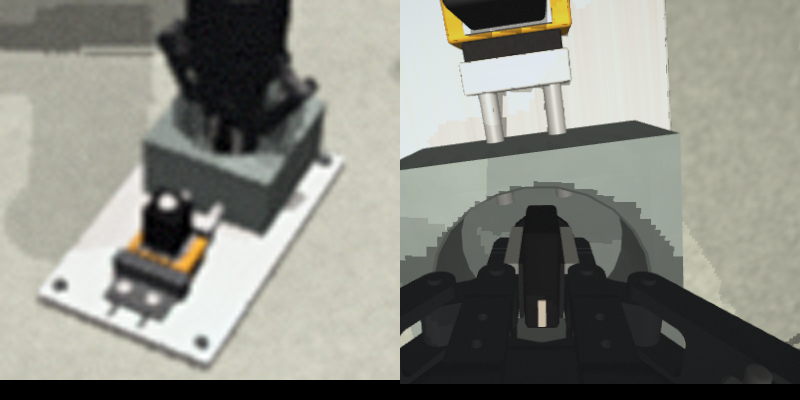

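The jaw's pad, at right-hand rows 32–60, is now against the brass block. The valve is upright at the fence in the left crop, at (165,225). I'll measure the pad's visible thickness now against its free thickness in the earlier views.

```bash
cat > pad.py <<'E'
from h import *
w=r.snapshot("wrist"); t=r.sense(); e=t["eef_pos"]; R=t["tcp_rot"]
C=-w["R"].T@w["t"]; cl=R.T@(C-e); Rl=w["R"]@R     # camera in tool frame
a=np.radians(10.1); X=np.array([np.cos(a),np.sin(a),0]);Y=np.array([-np.sin(a),np.cos(a),0]); O=np.array([.5721,.0951,0])+.005*X+.0036*Y
def prof(img,s,z=.036,n=""):
    ys=np.arange(-.005,.065,.0005); acc=[]
    for x in np.linspace(-.012,.012,7):
        p=proj(s,[O+x*X+y*Y+[0,0,z] for y in ys]).astype(np.float32)
        acc.append(cv2.remap(img,p[:,0].copy()[None],p[:,1].copy()[None],cv2.INTER_LINEAR,borderValue=(0,0,255))[0])
    m=np.median(acc,0).astype(int)
    print(n); print(" ".join("%.1f:%d/%d"%(y*1e3,v[2],v[2]-v[0]) for y,v in zip(ys[::2],m[::2])))
def view(e,yaw):
    c,s_=np.cos(np.radians(yaw)),np.sin(np.radians(yaw)); Rt=np.array([[c,s_,0],[s_,-c,0],[0,0,-1.]])
    d=dict(w); d["R"]=Rl@Rt.T; d["t"]=-d["R"]@(np.array(e)+Rt@cl); return d
if __name__=="__main__":
    prof(cv2.imread("pics/w8.png"),view([.5576,.20285,.1514],2.13),n="w8")
    prof(cv2.imread("pics/w9.png"),view([.5611,.2006,.0404],4.33),n="w9")
    prof(cv2.cvtColor(w["img"],cv2.COLOR_RGB2BGR),w,n="now")
    for f,ee,yw in (("017.60",[.5602,.1981,-.002],-62.61),("018.85",[.5596,.1978,-.002],-74.56)):
        prof(cv2.imread(f"pics/tmp_{f}.png"),view(ee,yw),n=f)
E
python3 pad.py; ls pics/tmp*
```

```text
w8
-5.0:51/1 -4.0:53/2 -3.0:53/2 -2.0:54/2 -1.0:54/2 -0.0:54/2 1.0:47/2 2.0:35/1 3.0:24/0 4.0:20/0 5.0:19/0 6.0:18/-1 7.0:19/0 8.0:20/0 9.0:19/0 10.0:18/-1 11.0:18/-1 12.0:18/-1 13.0:20/1 14.0:50/1 15.0:110/7 16.0:119/36 17.0:172/128 18.0:166/132 19.0:87/61 20.0:78/54 21.0:77/54 22.0:78/54 23.0:106/32 24.0:169/13 25.0:201/-7 26.0:218/-14 27.0:218/-14 28.0:208/-16 29.0:127/-10 30.0:48/4 31.0:47/4 32.0:47/4 33.0:48/5 34.0:47/4 35.0:48/5 36.0:47/4 37.0:47/4 38.0:118/1 39.0:205/-1 40.0:219/-5 41.0:219/-4 42.0:219/-4 43.0:219/-6 44.0:219/-9 45.0:219/-6 46.0:212/-1 47.0:187/3 48.0:171/1 49.0:171/1 50.0:172/3 51.0:172/3 52.0:172/3 53.0:171/2 54.0:171/2 55.0:172/3 56.0:172/4 57.0:173/4 58.0:173/2 59.0:170/2 60.0:151/2 61.0:111/2 62.0:61/-1 63.0:55/-1 64.0:55/-1
w9
-5.0:22/0 -4.0:21/0 -3.0:20/-1 -2.0:21/-1 -1.0:21/-1 -0.0:20/-1 1.0:19/-1 2.0:20/-1 3.0:20/-1 4.0:20/-1 5.0:20/-1 6.0:20/-1 7.0:20/-1 8.0:20/-1 9.0:20/-1 10.0:20/-1 11.0:19/-1 12.0:20/0 13.0:20/-1 14.0:29/1 15.0:129/8 16.0:86/8 17.0:143/88 18.0:185/147 19.0:149/116 20.0:83/58 21.0:84/58 22.0:82/57 23.0:81/57 24.0:82/58 25.0:82/58 2
[... 2250 characters left out ...]
9.0:50/5 20.0:49/4 21.0:129/8 22.0:225/-13 23.0:225/-13 24.0:225/-13 25.0:225/-12 26.0:225/-13 27.0:225/-13 28.0:225/-13 29.0:226/-13 30.0:226/-13 31.0:226/-13 32.0:226/-12 33.0:212/8 34.0:174/12 35.0:216/10 36.0:226/5 37.0:226/7 38.0:225/5 39.0:227/6 40.0:226/8 41.0:226/7 42.0:226/6 43.0:226/9 44.0:227/9 45.0:226/8 46.0:227/10 47.0:226/9 48.0:227/10 49.0:224/8 50.0:70/1 51.0:68/1 52.0:68/1 53.0:67/0 54.0:67/0 55.0:67/0 56.0:66/0 57.0:69/1 58.0:157/1 59.0:158/1 60.0:158/1 61.0:158/1 62.0:158/1 63.0:158/2 64.0:158/1
pics/tmp_015.15.png
pics/tmp_015.70.png
pics/tmp_016.25.png
pics/tmp_016.90.png
pics/tmp_017.35.png
pics/tmp_017.60.png
pics/tmp_017.85.png
pics/tmp_018.20.png
pics/tmp_018.85.png
```

The pad was 8.9–9.0 mm thick when free and is 7.3 mm now, which gives ≈1.7 mm or ≈10 N. The block has stopped at the fence. Another 2° of turn gives about 13 N.

carry_out --angular '[[0,0,-1],[0,0,-2],[0,0,-2]]' --dp '[[0,0,0],[0,0,0],[0,0,0]]' --claw '[255,255,255]'

```text
time_s: 20.15
eef_pos: [0.5587, 0.1977, -0.002]
tcp_rot: [[0.009, -1.0, 0.0], [-1.0, -0.009, 0.0], [-0.0, -0.0, -1.0]]
wrist_force: [-2.7, -0.5, 6.7]
grip_width: 0.0128
grip_force: 70.6
```

```bash
cat > pad2.py <<'E'
from pad import *
def edges(img,s,z=.036):
    ys=np.arange(.004,.032,.0001); b=[];j=[]
    for x in np.linspace(-.012,.012,13):
        p=proj(s,[O+x*X+y*Y+[0,0,z] for y in ys]).astype(np.float32)
        v=cv2.remap(img,p[:,0].copy()[None],p[:,1].copy()[None],cv2.INTER_LINEAR)[0].astype(int)
        sat=v[:,2]-v[:,0]; i=np.nonzero(sat>70)[0]; 
        if len(i)==0: continue
        k=i[-1]; b.append(ys[k]); g=np.nonzero((v[:,2]>137)&(np.arange(len(ys))>k+30))[0]; j.append(ys[g[0]] if len(g) else np.nan)
    b,j=np.array(b)*1e3,np.array(j)*1e3; print("brass %.2f jaw %.2f pad %.2f  slope %.2f"%(np.median(b),np.nanmedian(j),np.nanmedian(j-b),np.polyfit(range(len(b)),b,1)[0]*12))
edges(cv2.cvtColor(w["img"],cv2.COLOR_RGB2BGR),w)
for f,ee,yw in (("017.35",[.5604,.1982,-.002],-58.62),("017.60",[.5602,.1981,-.002],-62.61),("017.85",[.56,.198,-.002],-66.58),("018.20",[.5598,.1979,-.002],-70.56),("018.85",[.5596,.1978,-.002],-74.56)):
    edges(cv2.imread(f"pics/tmp_{f}.png"),view(ee,yw))
E
python3 q.py; python3 pad2.py
```

```text
20.15 yaw -89.49 F [-2.7 -0.5  6.7] Mz 0.369 j6 -0.586
brass 10.60 jaw 17.80 pad 7.20  slope -0.01
brass 15.30 jaw 24.70 pad 9.40  slope -0.06
brass 14.50 jaw 23.90 pad 9.40  slope 0.04
brass 13.60 jaw 23.00 pad 9.40  slope 0.02
brass 12.70 jaw 22.10 pad 9.40  slope -0.03
brass 11.70 jaw 21.20 pad 9.40  slope -0.03
```

The pad has compressed 2.2 mm, which is about 13 N, and the valve is square. I'll let go and lift away.

carry_out --angular '[[0,0,0],[0,0,0],[0,0,0],[0,0,0],[0,0,0],[0,0,0],[0,0,0],[0,0,0],[0,0,0],[0,0,0],[0,0,0]]' --dp '[[0,0,0],[0,0,0],[0,0,0],[0,0,0],[0,0,0.01],[0,0,0.03],[0,0,0.06],[0,0,0.09],[0,0,0.12],[0,0,0.15],[0,0,0.15]]' --claw '[160,160,160,160,160,160,160,160,160,160,160]'

```text
time_s: 21.3
eef_pos: [0.5611, 0.1987, 0.1533]
tcp_rot: [[0.007, -1.0, 0.007], [-1.0, -0.007, 0.004], [-0.004, -0.007, -1.0]]
wrist_force: [-0.6, 0.1, -0.5]
grip_width: 0.0317
grip_force: 0.0
```

```bash
python3 q.py; python3 pad2.py | head -1
```

```text
21.3 yaw -89.58 F [-0.6  0.1 -0.5] Mz -0.037 j6 -0.003
brass 10.40 jaw 17.90 pad 7.50  slope 0.03
```

```bash
python3 pad2.py | head -1; python3 -c "
from rig import r
print(r.job_done())"
```

```text
brass 10.40 jaw 17.90 pad 7.50  slope 0.05
the job is handed in; nothing more can be done
None
```

The valve stands square against the fence, the jaw holds it with an estimated 11–13 N (from the pad's compression in the camera views), the hand is clear, and the job is handed in at about 21 s; the first grasp closed on air because the real finger tips sit about 39 mm above the reported TCP, which I corrected for.

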